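# Release a cured glue-up from a ratchet clamp

### The arm

A 7-joint arm with a two-finger parallel gripper is mounted at the origin on the work surface. World frame = base frame: x ahead of the robot, y to its left, z up, the work surface at z = 0. Lengths are in m, angles in degrees, forces in N, time in s.
With the tool pointing down it reaches from about 0.375 to 0.925 m from the base axis. Payload 3.1 kg.
Tool frame: the origin (TCP) lies on the front face of the gripper's body, between the roots of the fingers; the fingertips stand 73 mm ahead of it and the grasp point (between the pads) lies 54 mm ahead of it (env.pinch_z is the distance from the TCP to the grasp point, in m); z points along the fingers, y is the line along which they close (so a half turn about z gives the same grasp; the last joint's range is limited). The gripper opens to 85 mm and grips with 20 to 120 N. Pads are 22 mm wide; open, the fingers measure 114 mm over their backs; the gripper's body (76 mm by 85 mm) begins 54 mm behind the grasp point. The pads swing forward as they close: fully open they stand 13 mm farther back than shut.
Start: joints at [-78.312, 21.939, 2.515, 91.553, -1.026, 66.532, -2.859], TCP at [0.193, 0.621, 0.304] pointing down, gripper open.
Joint ranges: [-149.38, 149.38], [-23.57, 123.04], [-84.95, 90], [0, 143.3], [-89.99, 269.99], [3.08, 112.72], [-163.45, 163.45]. Speed limits (degrees/s): [159.86, 159.86, 180, 180, 180, 180, 180].

### API

Orientations are given as [roll, pitch, yaw] about the fixed x, y, z axes, in that order (R = Rz(yaw) Ry(pitch) Rx(roll)).
In Python, from rig import env gives the robot as it stands.
- The arm moves only by the shell command python3 -m crank 'ROWS' [FORCE]. ROWS is JSON, one flat list of numbers, 7 for each row, row after row: the finger opening in mm, from 0 to 85.4, then the shift along the tool's x, y, z in mm, then the turn, a rotation vector about the tool's x, y, z in rad. In form: [jaw, x, y, z, rx, ry, rz, jaw, x, y, z, rx, ry, rz, ...]. A call has 1 to 12 rows; each row shifts and turns the commanded pose from where the row before left it, along the tool's axes as they then stand; what a row does not reach is not made up. A row lasts 1/12 s, in which the tool goes at most 41.7 mm and 7.16 degrees, less where a joint would pass 70% of its speed; a pose out of reach is approached as far as the arm can. A call with a gripper value outside its range is refused whole. The fingers move at their own pace and stop on an object; FORCE is the grip in N (left out, the last holds). Time passes only in rows, so rows that do not move let the fingers close. It gives the time, the measured TCP pose, the force, the opening and the grip force at its end, in the units of the state.
- env.sense(): the state, without advancing time (a new reading comes with each control period).
- env.capture(name): name is "side" or "top" or "wrist"; returns the picture (400x640x3 uint8, blue, green, red); there is no depth.
- env.get_calibration(name): a dict with "fovy" (degrees; the focal length in pixels is half the picture's height over the tangent of half this angle, whatever the lens; pixels are square), "cx", "cy" (the principal point, pixels), "xyz" and "rotation" of the camera in the world; the wrist camera has in their place "hand_eye" (4x4, takes a point from camera to tool coordinates, whose origin is the TCP and whose axes are the flange's). Camera axes: x right, y up, looking along -z (the intrinsics and any distortion apply to the point x, -y, -z); pixel columns grow to the right and rows downward; lengths in m; the calibration is good to about 2 mm. The wrist camera is an equidistant fisheye: a pixel r from the principal point sees the ray r / f radians off the axis. A picture is of the moment at which its call begins: read the wrist's pose just before it. get_calibration takes no time and is no camera call.
- env.finish_job(): hands the job in; it is judged then, once.
The state is a dict: "time": time; "joint_pos": joint angles; "dq": joint speeds; "joint_efforts": joint torques, N m; "eef_pos": TCP position; "ee_rot": TCP orientation; "force": force on the tool from outside, world axes, zero at the start; "ft_torque": the same for the moment, N m; "opening": finger opening in m; "gripper_force": force on a finger pad.
Only numpy, scipy, OpenCV 4.12 (cv2) and the standard library are available. Lean on these libraries where they do the work, as an engineer would, in place of code of your own. Each camera call takes 0.05 s, during which the arm holds its last target. There are 200 camera calls.

### The job

The mallet-head blank in the ratchet clamp has cured: push the pawl's thumb peg over to work the pawl off the loaded ratchet wheel without straining it, and as soon as it gives way ease off to a light push, not leaning on its stop, that holds it off until the sliding jaw has run fully back. Then lift the freed blank out and set it down gently, standing upright, in the free half of the tray beside the finished one. Do not drag the blank out while it is still gripped, and leave everything else on the bench where it is.

Things in the scene. Friction and masses are not known exactly. Their poses are not given: they have to be found in the camera images.
- clamp: grey iron ratchet clamp bolted to the bench: bed 300 mm long (its y) x 110 wide (x) x 14 thick; origin under the bed's centre, z up. Fixed jaw's rubber face at y = +120 mm; both jaws 100 mm wide, tops 64 mm above the bench. Gear housing (44 mm high) fills y = -22 to -145. A spring inside draws the sliding jaw back to -y through a rack; only pawl and wheel hold it
- wheel_axis (a point): centre of the flat ratchet wheel on the housing, at the height of its top, 54 mm above the bench: 80 mm across, 18 teeth 7 mm deep, with a slim drive hub up to 74 mm. Geared to the sliding jaw (4 mm of jaw per tooth)
- pawl: dark steel pawl, a flat two-armed lever (46 to 53 mm above the bench) swinging level on an upright bolt; origin on the bolt's axis at the pawl's underside, x = -37, y = -108 mm of the clamp; axes as the clamp's when engaged. Nose points to +y into the wheel's -x side; the tail with the peg to -y. Counter-clockwise from above lifts the nose out. Let go too soon, it drops into the next tooth
- peg (a point): top centre of the steel thumb peg on the pawl's tail: 10 mm thick, 53 to 83 mm above the bench, at x = -41, y = -154 mm of the clamp, free all round. Push it to the clamp's +x: 5 N to start, 10 to 18 N under the jaw's load; after 7 mm the nose clears, force drops to the spring's 6 N and the jaw starts; stop at 7.5 mm, then 17 N per mm. Over 24 N strains it; over 10 N in the hold is leaning
- jaw (a joint): how far the sliding jaw has backed off along the clamp's -y, in m: 0 as found, gripping the block; 0.024 fully back. With the pawl held clear it creeps back in about 3 s; its rubber facing first springs out by about 3.5 mm, so the block is free only beyond about 0.005
- block: the glued-up mallet-head blank held in the clamp: three laminations of wood, light-dark-light, 45 (its x) x 54 (its y, across the jaws) x 80 mm high, about 140 g, standing on the bed; origin at the centre of its underside, z up; its axes lie as the clamp's. Its x sides are free to be gripped above the guide rods (32 mm above the bench)
- tray: shallow open plywood tray fixed on the bench, 150 (its x) x 230 (its y) x 32 mm high, walls and floor 6 mm; origin at its underside centre. One finished blank already stands in its +y half
- space (a point): centre of the free half of the tray's floor, 52 mm to the tray's -y of its centre, 6 mm above the bench
- sister: a finished blank like the one in the clamp, standing in the tray's +y half; origin at the centre of its underside; leave it
- tkey: steel T-handle key of the clamp, lying on the far side of it, 126 mm long, bar 90 mm, 16 mm high; origin under its shaft; leave it
- chisel: wood-handled chisel, 228 mm, lying at the back; origin under its middle; leave it
- glue: white glue bottle, 62 mm across, 170 mm high, at the back; origin under its centre; leave it
- tape: black tape measure, 72 x 40 x 62 mm high, at the back left; origin under its centre; leave it
- wax: flat steel wax tin, 84 mm across, 48 mm high, at the back right; origin under its centre; leave it
- driver: wood-handled screwdriver, 200 mm long, 26 mm high, lying before the tray on the robot's side; origin under its middle; leave it
- sander: cork sanding block 65 x 110 x 32 mm high, lying before the clamp on the robot's side; origin under its centre; leave it
Not all that is in view belongs to the job. What is shaped like the block but pink, purple or turquoise is not meant.

How it is judged:
By the outcome, as a careful person would: the job done as asked, in the order asked, and still so for the second after the job is handed in, with the robot touching nothing.
It also fails if it takes over 70 s, if anything falls off the work surface, if the arm or the gripper's body presses on something with over 40 N, if the wrist force passes 120 N, or if a joint passes its speed limit or range.

## Working session

There is one attempt and no reset: what is moved stays moved. The work goes in short steps, Python scripts to look and compute and a shell command to move; the robot and the scene stay as the last step left them, time stands still between calls to the robot, and variables do not carry over. Pictures are saved under pics/ and viewed, at most 10 in all, crops included, and the job is handed in when it is done.

```bash
ls; mkdir -p pics
python3 - <<'E'
from rig import env
import cv2
for n in ("top","side"):
    cv2.imwrite(f"pics/{n}0.png",env.capture(n)); print(env.get_calibration(n))
print(env.get_calibration("wrist")); s=env.sense(); print(s); print(env.pinch_z)
E
```

```text
pics
{'fovy': 57.36286988816634, 'cx': 318.59518934564693, 'cy': 198.5252354343567, 'xyz': array([ 0.45911557, -0.02986513,  1.01768193]), 'rotation': array([  7.43806154,   1.09207659, -88.35217332])}
{'fovy': 56.73691495757247, 'cx': 319.35835728918636, 'cy': 201.63677637323707, 'xyz': array([ 0.28342548, -0.80690194,  0.60507215]), 'rotation': array([ 57.85075366,  -0.50056014, -21.08316374])}
{'fovy': 65.70646984690485, 'cx': 314.9848484798779, 'cy': 200.89637739893433, 'hand_eye': array([[ 6.72160270e-04,  9.52055775e-01,  3.05923764e-01,
         7.80361485e-02],
       [ 9.99999773e-01, -6.27592764e-04, -2.44037276e-04,
        -9.14049741e-05],
       [-4.03415568e-05,  3.05923859e-01, -9.52055981e-01,
        -6.98169834e-02],
       [ 0.00000000e+00,  0.00000000e+00,  0.00000000e+00,
         1.00000000e+00]])}
{'time': 0.1, 'joint_pos': array([-78.31183814,  21.98769509,   2.51147783,  91.64045225,
        -1.02699266,  66.53344137,  -2.85660339]), 'dq': array([-0.04215126, -0.10163916,  0.05838749, -0.27485527,  0.02977325,
       -0.02767329, -0.02794543]), 'joint_efforts': array([ 2.51860889e-03, -4.34726894e+01,  1.02937583e+00, -2.50453126e+01,
        1.08989450e-02,  5.52305559e-03, -1.93782824e-05]), 'eef_pos': array([0.19298355, 0.61996536, 0.30260472]), 'ee_rot': array([-1.79861014e+02,  5.94198320e-03,  1.62714945e+02]), 'force': array([-0.02670247,  0.03025033, -0.28134099]), 'ft_torque': array([-0.00217896,  0.00175891,  0.00908195]), 'gripper_force': 0.0, 'opening': 0.08543203002417724}
0.0539
```

View pics/top0.png

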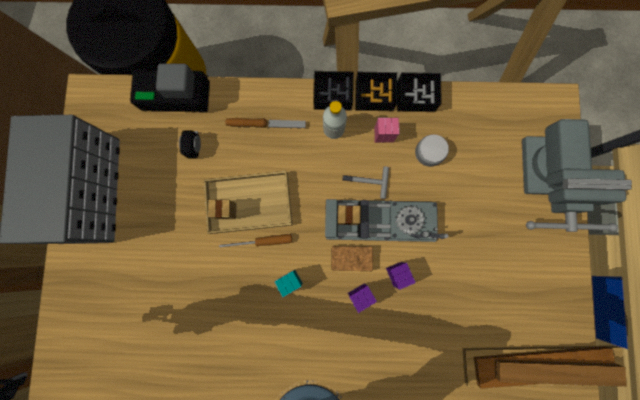

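View pics/side0.png

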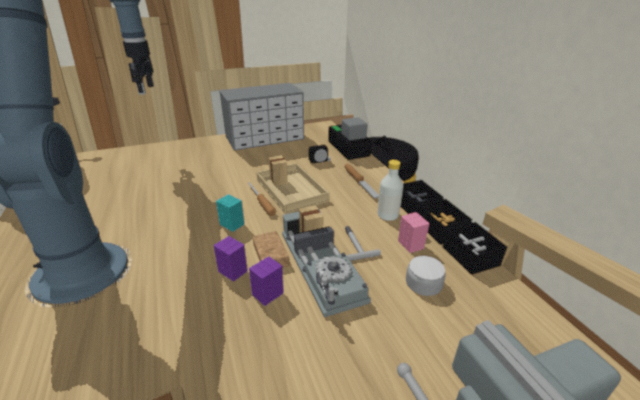

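The top view shows the clamp at (326–440, 198–242), with the block at (350,214), the wheel at (411,219) and the peg near (440,235). The tray is at (207–292, 174–232), with the sister at (220,208) and its free half around (268,203). The teal (289,283), purple (361,298)/(401,275) and pink (387,130) blocks are decoys. The light-dark-light one in the clamp is the one meant.

```bash
cat > h.py <<'E'
import numpy as np, cv2
from rig import env
from scipy.spatial.transform import Rotation as R
def cam(n,s=None):
    c=env.get_calibration(n); f=200/np.tan(np.radians(c['fovy']/2))
    if n=='wrist':
        T=np.array(c['hand_eye']); Rt=R.from_euler('xyz',s['ee_rot'],degrees=True).as_matrix()
        return c,f,Rt@T[:3,:3],Rt@T[:3,3]+s['eef_pos']
    return c,f,R.from_euler('xyz',c['rotation'],degrees=True).as_matrix(),np.array(c['xyz'])
def ray(n,u,v,s=None):
    c,f,M,o=cam(n,s); a,b=(u-c['cx']),(v-c['cy'])
    if n=='wrist':
        r=np.hypot(a,b)+1e-9; t=r/f; d=np.array([np.sin(t)*a/r,-np.sin(t)*b/r,-np.cos(t)])
    else: d=np.array([a/f,-b/f,-1.])
    return o,M@d
def onz(n,u,v,z,s=None):
    o,d=ray(n,u,v,s); return o+d*(z-o[2])/d[2]
def proj(n,p,s=None):
    c,f,M,o=cam(n,s); q=M.T@(np.array(p)-o)
    if n=='wrist':
        h=np.hypot(q[0],q[1]); t=np.arctan2(h,-q[2])*f; return c['cx']+t*q[0]/h, c['cy']-t*q[1]/h
    return c['cx']+f*q[0]/-q[2], c['cy']-f*q[1]/-q[2]
E
python3 - <<'E'
from h import *
a=cv2.imread('pics/top0.png')
A=cv2.resize(a[190:250,318:448],None,fx=6,fy=6,interpolation=cv2.INTER_CUBIC)
cv2.imwrite('pics/c1.png',A)
B=cv2.resize(a[165:255,195:310],None,fx=6,fy=6,interpolation=cv2.INTER_CUBIC)
cv2.imwrite('pics/c2.png',B)
for p in [(350,214,.08),(411,219,.06),(440,235,.083),(268,203,.006),(220,208,.08)]: print(p,onz('top',*p).round(3))
E
```

```text
(350, 214, 0.08) [ 0.543 -0.09   0.08 ]
(411, 219, 0.06) [ 0.536 -0.251  0.06 ]
(440, 235, 0.083) [ 0.496 -0.318  0.083]
(268, 203, 0.006) [0.574 0.134 0.006]
(220, 208, 0.08) [0.55  0.246 0.08 ]
```

View pics/c1.png

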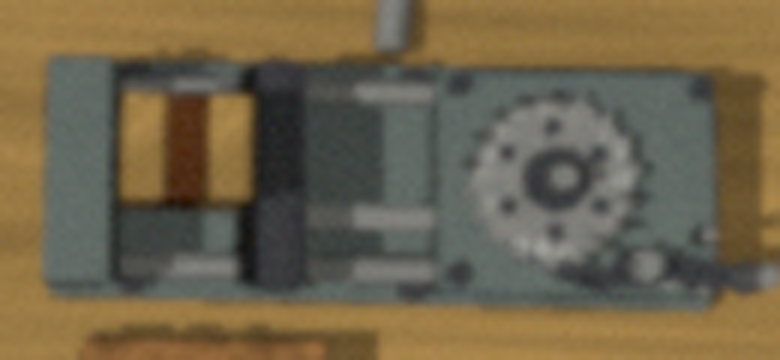

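View pics/c2.png

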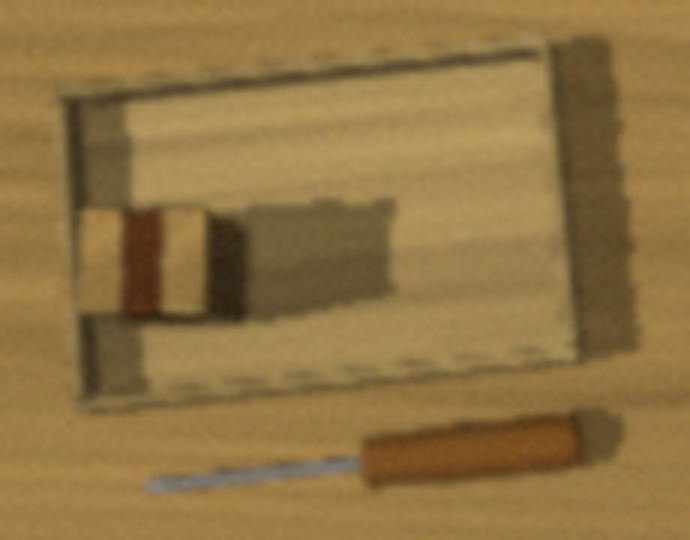

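The first crop shows the block top centred at crop (187,148), the hub at (565,177) and the peg at (762,275). The housing corners are at (716,70) and (712,305), and the fixed jaw's corners at (48,58) and (45,290). In the second crop the tray corners are (62,97), (548,38), (578,358) and (82,405), and the +y half holds the sister. The light-dark-light block in the clamp is confirmed as the one meant.

Run:
```python
from h import *
def c1(u,v,z): return onz('top',318+(u+.5)/6-.5,190+(v+.5)/6-.5,z)
def c2(u,v,z): return onz('top',195+(u+.5)/6-.5,165+(v+.5)/6-.5,z)
hub=c1(565,177,.074);peg=c1(762,275,.083);blk=c1(187,148,.094)
hA=c1(716,70,.044);hB=c1(712,305,.044);jA=c1(48,58,.064);jB=c1(45,290,.064)
print('hub',hub,'peg',peg,'blk',blk); print(hA,hB,jA,jB)
print('house w',np.linalg.norm(hA-hB),'jaw w',np.linalg.norm(jA-jB))
mh=(hA+hB)/2; mj=(jA+jB)/2; d=(mj-mh)[:2]; print('len',np.linalg.norm(d),'yaw',np.degrees(np.arctan2(-d[0],d[1])))
print('peg->blk',blk-peg)
t=[c2(*p,.032) for p in [(62,97),(548,38),(578,358),(82,405)]]
print('tray',np.array(t).round(4)); ct=sum(t)/4
print([np.linalg.norm(t[i]-t[(i+1)%4]).round(4) for i in range(4)])
e=(t[0]+t[3]-t[1]-t[2])[:2]; e/=np.linalg.norm(e); print('yaw',np.degrees(np.arctan2(-e[0],e[1])),'ctr',ct,'space',ct[:2]-.052*e)
# side view check
for n,p in (('peg',peg),('blk',blk),('hub',hub)): print(n,'side px',proj('side',p))
for n,p in (('tray',t),): print([np.round(proj('side',q)) for q in p])
a=cv2.imread('pics/side0.png')
cv2.imwrite('pics/c3.png',cv2.resize(a[200:320,270:390],None,fx=5,fy=5,interpolation=cv2.INTER_CUBIC))
```

```text
hub [ 0.53476008 -0.24944439  0.074     ] peg [ 0.49492907 -0.32979175  0.083     ] blk [ 0.54106674 -0.08623691  0.094     ]
[ 0.58663482 -0.32340596  0.044     ] [ 0.4827051  -0.32032656  0.044     ] [ 0.58163144 -0.02654026  0.064     ] [ 0.4805116  -0.02790176  0.064     ]
house w 0.10397533487700697 jaw w 0.1011290053555959
len 0.294667218559213 yaw 0.6997065630793564
peg->blk [0.04613766 0.24355484 0.011     ]
tray [[0.6283 0.307  0.032 ]
 [0.6614 0.0847 0.032 ]
 [0.5153 0.0653 0.032 ]
 [0.488  0.2882 0.032 ]]
[np.float64(0.2247), np.float64(0.1474), np.float64(0.2246), np.float64(0.1416)]
yaw 7.729320507090793 ctr [0.57325714 0.18629601 0.032     ] space [0.58025079 0.13476845]
peg side px (np.float64(330.25280417506224), np.float64(286.51179199938673))
blk side px (np.float64(309.9707713709915), np.float64(211.87432745879252))
hub side px (np.float64(332.9470717673658), np.float64(259.52431194447905))
[array([295., 163.]), array([328., 192.]), array([284., 204.]), array([257., 172.])]
```

View pics/c3.png

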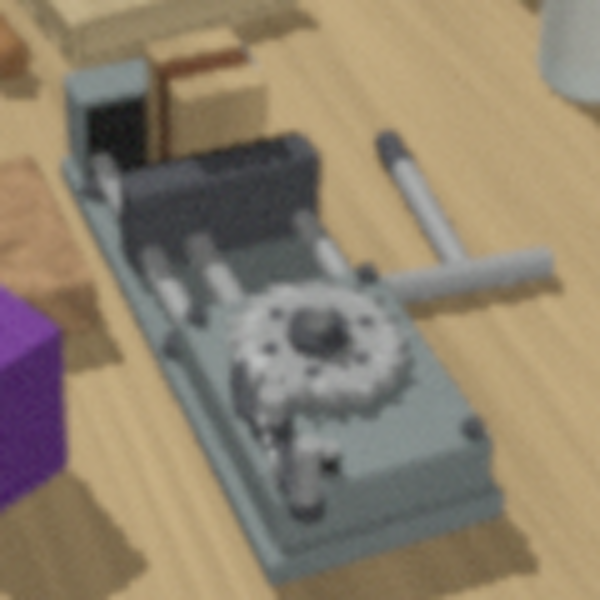

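The side crop shows the peg standing at about crop (303,450–510), which agrees with the projected top at (301,432). Clamp yaw is about 0.7°, the peg is near (0.494,-0.330) and the tray's yaw is about 7.7°. Next I square the tool to yaw 180 and carry it towards the peg.

```bash
python3 -m crank '[0,0,0,0,0,0,-0.1,0,0,0,0,0,0,-0.1,0,0,0,0,0,0,-0.102,0,-22,-32,0,0,0,0,0,-22,-32,0,0,0,0,0,-22,-32,0,0,0,0,0,-22,-32,0,0,0,0,0,-22,-32,0,0,0,0,0,-22,-32,0,0,0,0]' 40
python3 -m crank '[0,-22,-32,0,0,0,0,0,-22,-32,0,0,0,0,0,-22,-32,0,0,0,0,0,-22,-32,0,0,0,0,0,-3,-39,0,0,0,0,0,-3,-39,0,0,0,0,0,-3,-39,0,0,0,0,0,-3,-39,0,0,0,0,0,-3,-39,0,0,0,0,0,-3,-39,0,0,0,0]'
python3 -m crank '[0,-3,-39,0,0,0,0,0,-3,-39,0,0,0,0,0,-3,-39,0,0,0,0,0,-3,-39,0,0,0,0,0,-3,-39,0,0,0,0,0,-3,-39,0,0,0,0,0,-3,-39,0,0,0,0,0,-3,-39,0,0,0,0,0,-3,-39,0,0,0,0,0,-3,-39,0,0,0,0]'
```

```text
time: 0.85
eef_pos: [0.3258, 0.4266, 0.3033]
ee_rot: [-180.0, -0.0, -180.0]
force: [0.1, -0.4, -0.8]
opening: 0.0003
gripper_force: 0.0
time: 1.68
eef_pos: [0.4307, 0.0647, 0.3035]
ee_rot: [180.0, -0.0, -180.0]
force: [2.2, 0.1, -0.2]
opening: -0.0001
gripper_force: 0.0
time: 2.52
eef_pos: [0.4612, -0.3247, 0.3035]
ee_rot: [180.0, -0.0, -179.9]
force: [1.0, 0.4, 0.4]
opening: 0.0001
gripper_force: 0.0
```

```bash
python3 -m crank '[0,0,0,30,0,0,0,0,0,0,30,0,0,0,0,0,0,20,0,0,0,0,0,0,0,0,0,0,0,0,0,0,0,0,0]'
python3 - <<'E'
from h import *
s=env.sense(); a=env.capture('wrist'); print(s['eef_pos'],s['force'])
import pickle; pickle.dump(s,open('s1.pkl','wb'))
cv2.imwrite('pics/w1.png',a)
for p in [(.494,-.330,.083),(.461,-.3247,s['eef_pos'][2]-.073)]: print(proj('wrist',p,s))
E
```

```text
time: 2.93
eef_pos: [0.4605, -0.3227, 0.2226]
ee_rot: [179.9, -0.2, -180.0]
force: [-0.3, 0.8, 0.1]
opening: -0.0003
gripper_force: 0.0
[ 0.46047401 -0.32269726  0.2225963 ] [-0.31488036  0.77958594  0.09812967]
(np.float64(305.28303779226303), np.float64(256.87526816772896))
(np.float64(311.13644183162955), np.float64(260.8503410675257))
```

View pics/w1.png

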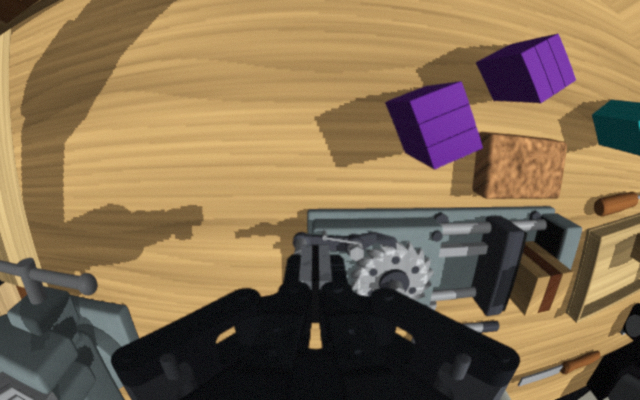

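Run:
```python
from h import *
a=cv2.imread('pics/w1.png')
cv2.imwrite('pics/w1c.png',cv2.resize(a[200:290,270:390],None,fx=6,fy=6,interpolation=cv2.INTER_CUBIC))
```

```text
(no output)
```

View pics/w1c.png

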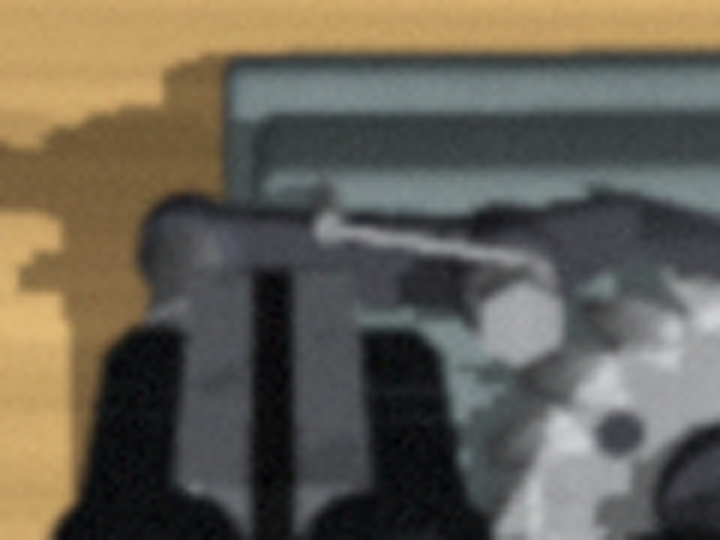

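The wrist crop shows the closed tips at crop (180–355,270), covering the peg. The pawl tail's rounded end is at (190,240), the bed corner at (230,57) and the bolt at (523,318).

Run:
```python
from h import *
import pickle; s=pickle.load(open('s1.pkl','rb'))
c=lambda u,v,z: onz('wrist',270+(u+.5)/6-.5,200+(v+.5)/6-.5,z,s).round(4)
k=c(230,60,.014); print('corner',k,'-> peg',k[:2]+[.014,-.004])
b=c(523,318,.058); print('bolt',b,'-> peg',b[:2]+[-.004,-.046])
print('tail end',c(150,250,.053), 'tail -x edge',c(190,195,.053))
print('housing corner',c(258,115,.044))
for z in(.053,.083):
  u,v=proj('wrist',(.494,-.330,z),s); print((u-270)*6,(v-200)*6)
```

```text
corner [ 0.4798 -0.3293  0.014 ] -> peg [ 0.4938 -0.3333]
bolt [ 0.5034 -0.2869  0.058 ] -> peg [ 0.4994 -0.3329]
tail end [ 0.4949 -0.34    0.053 ] tail -x edge [ 0.4863 -0.3342  0.053 ]
housing corner [ 0.4777 -0.3246  0.044 ]
217.57790781126675 242.33119605390903
211.69822675357818 341.25160900637377
```

```bash
python3 -m crank '[0,4,-3,20,0,0,0,0,0,0,30,0,0,0,0,0,0,25,0,0,0,0,0,0,12,0,0,0,0,0,0,0,0,0,0,0,0,0,0,0,0,0]'
python3 -m crank '[0,-4,0,0,0,0,0,0,-3,0,0,0,0,0,0,-3,0,0,0,0,0,0,-3,0,0,0,0,0,0,-2,0,0,0,0,0,0,0,0,0,0,0,0]'
python3 -c "
from rig import env
s=env.sense();print(s['eef_pos'],s['force'],s['ft_torque'])"
```

```text
time: 3.48
eef_pos: [0.4582, -0.3267, 0.138]
ee_rot: [-180.0, 0.1, -180.0]
force: [-0.6, -0.8, 0.4]
opening: -0.0003
gripper_force: 0.0
time: 3.98
eef_pos: [0.4734, -0.3262, 0.1373]
ee_rot: [-180.0, 0.1, -179.9]
force: [-0.2, -0.6, -0.2]
opening: 0.0003
gripper_force: 0.0
[ 0.47344336 -0.32619141  0.1372671 ] [-0.19145025 -0.59136478 -0.21421383] [ 0.0398753  -0.02290052  0.02406402]
```

```bash
for i in 1; do
python3 -m crank '[0,-1,0,0,0,0,0,0,-1,0,0,0,0,0,0,0,0,0,0,0,0]'|egrep 'time|eef|^force'
python3 -m crank '[0,-1,0,0,0,0,0,0,-0.5,0,0,0,0,0,0,0,0,0,0,0,0]'|egrep 'time|eef|^force'
python3 -m crank '[0,-0.5,0,0,0,0,0,0,-0.5,0,0,0,0,0,0,0,0,0,0,0,0]'|egrep 'time|eef|^force'
done
```

```text
time: 4.23
eef_pos: [0.4745, -0.3262, 0.1368]
force: [0.4, -0.1, 0.9]
time: 4.48
eef_pos: [0.476, -0.3263, 0.1368]
force: [0.5, 0.4, 0.6]
time: 4.73
eef_pos: [0.477, -0.3263, 0.1369]
force: [-0.1, -0.1, -0.4]
```

```bash
for i in 1; do
python3 -m crank '[0,-0.5,0,0,0,0,0,0,-0.5,0,0,0,0,0,0,0,0,0,0,0,0]'|egrep 'time|eef|^force'
python3 -m crank '[0,-0.5,0,0,0,0,0,0,-0.5,0,0,0,0,0,0,0,0,0,0,0,0]'|egrep 'time|eef|^force'
python3 -m crank '[0,-0.5,0,0,0,0,0,0,-0.5,0,0,0,0,0,0,0,0,0,0,0,0]'|egrep 'time|eef|^force'
done
```

```text
time: 4.98
eef_pos: [0.4781, -0.3263, 0.1369]
force: [0.7, 1.5, 0.4]
time: 5.23
eef_pos: [0.4791, -0.3262, 0.1369]
force: [-0.4, -0.5, 0.8]
time: 5.48
eef_pos: [0.4801, -0.3263, 0.1369]
force: [0.1, -0.4, -0.1]
```

```bash
for i in 1; do
python3 -m crank '[0,-0.5,0,0,0,0,0,0,-0.5,0,0,0,0,0,0,0,0,0,0,0,0]'|egrep 'time|eef|^force'
python3 -m crank '[0,-0.5,0,0,0,0,0,0,-0.5,0,0,0,0,0,0,0,0,0,0,0,0]'|egrep 'time|eef|^force'
python3 -m crank '[0,-0.5,0,0,0,0,0,0,-0.5,0,0,0,0,0,0,0,0,0,0,0,0]'|egrep 'time|eef|^force'
done
```

```text
time: 5.73
eef_pos: [0.4805, -0.3264, 0.1368]
force: [-0.6, 0.2, 0.6]
time: 5.98
eef_pos: [0.4808, -0.3264, 0.1367]
force: [-4.0, 0.2, 1.9]
time: 6.23
eef_pos: [0.4811, -0.3265, 0.1366]
force: [-5.8, 1.0, 3.7]
```

```bash
for i in 1; do
python3 -m crank '[0,-0.5,0,0,0,0,0,0,-0.5,0,0,0,0,0]'|egrep 'time|eef|^force'
python3 -m crank '[0,-0.5,0,0,0,0,0,0,-0.5,0,0,0,0,0]'|egrep 'time|eef|^force'
python3 -m crank '[0,-0.5,0,0,0,0,0,0,-0.5,0,0,0,0,0]'|egrep 'time|eef|^force'
done
```

```text
time: 6.4
eef_pos: [0.4814, -0.3266, 0.1365]
force: [-7.4, 0.5, 5.6]
time: 6.57
eef_pos: [0.4817, -0.3267, 0.1365]
force: [-8.7, 1.8, 5.5]
time: 6.73
eef_pos: [0.4819, -0.3267, 0.1364]
force: [-10.0, 0.8, 6.7]
```

```bash
for i in 1; do
python3 -m crank '[0,-0.5,0,-0.7,0,0,0,0,-0.5,0,-0.7,0,0,0]'|egrep 'time|eef|^force'
python3 -m crank '[0,-0.5,0,-0.3,0,0,0,0,-0.5,0,-0.3,0,0,0]'|egrep 'time|eef|^force'
done
```

```text
time: 6.9
eef_pos: [0.482, -0.3265, 0.137]
force: [-9.3, 0.5, 0.9]
time: 7.07
eef_pos: [0.4822, -0.3265, 0.137]
force: [-10.7, 0.0, -0.7]
```

```bash
for i in 1; do
python3 -m crank '[0,-0.5,0,-0.1,0,0,0,0,-0.5,0,-0.1,0,0,0]'|egrep 'time|eef|^force'
python3 -m crank '[0,-0.5,0,-0.1,0,0,0,0,-0.5,0,-0.1,0,0,0]'|egrep 'time|eef|^force'
python3 -m crank '[0,-0.5,0,-0.1,0,0,0,0,-0.5,0,-0.1,0,0,0]'|egrep 'time|eef|^force'
done
```

```text
time: 7.23
eef_pos: [0.4824, -0.3266, 0.137]
force: [-11.1, -0.2, 1.2]
time: 7.4
eef_pos: [0.4827, -0.3266, 0.1369]
force: [-12.5, 0.3, 2.0]
time: 7.57
eef_pos: [0.4829, -0.3267, 0.1369]
force: [-13.5, 0.0, 1.8]
```

```bash
for i in 1; do
python3 -m crank '[0,-0.5,0,-0.2,0,0,0,0,-0.5,0,-0.2,0,0,0]'|egrep 'time|eef|^force'
python3 -m crank '[0,-0.5,0,-0.2,0,0,0,0,-0.5,0,-0.2,0,0,0]'|egrep 'time|eef|^force'
python3 -m crank '[0,-0.5,0,-0.2,0,0,0,0,-0.5,0,-0.2,0,0,0]'|egrep 'time|eef|^force'
done
```

```text
time: 7.73
eef_pos: [0.4831, -0.3267, 0.137]
force: [-14.5, -0.6, 2.0]
time: 7.9
eef_pos: [0.4833, -0.3267, 0.1371]
force: [-15.4, -0.4, 1.4]
time: 8.07
eef_pos: [0.4835, -0.3267, 0.1372]
force: [-15.9, 0.4, 1.0]
```

```bash
for i in 1; do
python3 -m crank '[0,-0.5,0,-0.1,0,0,0,0,-0.5,0,-0.1,0,0,0]'|egrep 'time|eef|^force|rot'
python3 -m crank '[0,-0.5,0,-0.1,0,0,0,0,-0.5,0,-0.1,0,0,0]'|egrep 'time|eef|^force|rot'
done
python3 - <<'E'
from h import *
s=env.sense(); print(s['ft_torque'],s['eef_pos'])
a=env.capture('top'); b=cv2.imread('pics/top0.png')
f=lambda i:cv2.resize(i[205:250,395:455],None,fx=6,fy=6,interpolation=cv2.INTER_CUBIC)
w=env.capture('wrist'); cv2.imwrite('pics/w2.png',np.vstack([np.hstack([f(b),f(a)]),cv2.resize(w[190:260,270:390],(720,420))])[:600])
E
```

```text
time: 8.23
eef_pos: [0.4838, -0.3267, 0.1371]
ee_rot: [179.7, -1.2, 179.7]
force: [-15.3, 0.1, 0.5]
time: 8.4
eef_pos: [0.4844, -0.3269, 0.1371]
ee_rot: [179.7, -1.2, 179.7]
force: [-15.5, -0.0, 0.1]
[-0.08886494  3.42321327 -0.00596595] [ 0.48442843 -0.3268759   0.13714687]
```

View pics/w2.png

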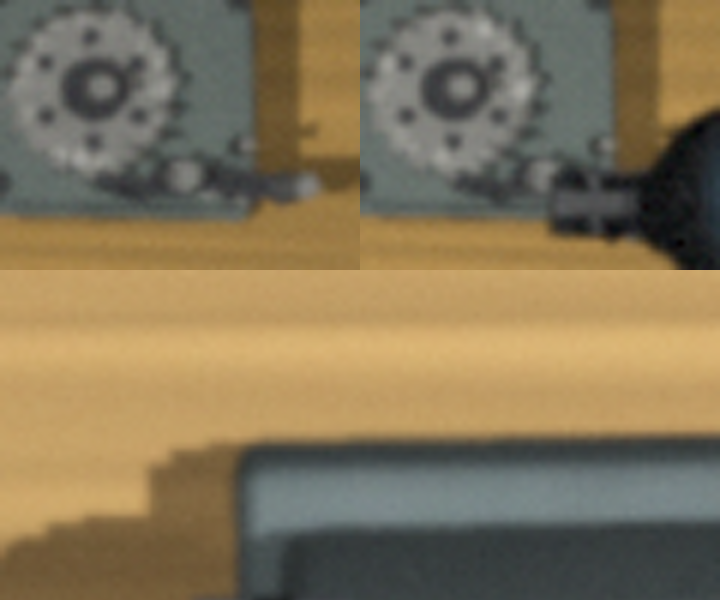

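The pictures show the fingers against the peg's robot side, with the pawl still engaged. The force has levelled at about 15.5 N while the peg moves, so I keep going in small steps.

```bash
for i in 1; do
python3 -m crank '[0,-0.4,0,0,0,0,0,0,-0.4,0,0,0,0,0]'|egrep 'time|eef|^force'
python3 -m crank '[0,-0.4,0,0,0,0,0,0,-0.4,0,0,0,0,0]'|egrep 'time|eef|^force'
done
```

```text
time: 8.67
eef_pos: [0.4852, -0.3269, 0.1371]
force: [-16.0, -0.3, 1.3]
time: 8.83
eef_pos: [0.486, -0.327, 0.1371]
force: [-16.9, -0.4, 0.7]
```

```bash
for i in 1; do
python3 -m crank '[0,-0.4,0,0,0,0,0,0,-0.4,0,0,0,0,0]'|egrep 'time|eef|^force'
python3 -m crank '[0,-0.3,0,0,0,0,0,0,-0.3,0,0,0,0,0]'|egrep 'time|eef|^force'
done
```

```text
time: 9.0
eef_pos: [0.4873, -0.3271, 0.1372]
force: [-15.9, -0.2, 0.8]
time: 9.17
eef_pos: [0.4875, -0.3271, 0.1371]
force: [-16.9, -1.7, -0.2]
```

```bash
python3 -m crank '[0,-0.4,0,0,0,0,0,0,-0.3,0,0,0,0,0]'|egrep 'time|eef|^force'
```

```text
time: 9.33
eef_pos: [0.4899, -0.3269, 0.1374]
force: [-14.0, -1.8, -2.2]
```

```bash
python3 -m crank '[0,2.5,0,0,0,0,0]'|egrep 'time|eef|^force'
```

```text
time: 9.42
eef_pos: [0.4892, -0.3268, 0.1376]
force: [-7.9, -0.3, -3.9]
```

```bash
python3 -m crank '[0,0,0,0,0,0,0]'|egrep 'time|eef|^force'
```

```text
time: 9.5
eef_pos: [0.4895, -0.3265, 0.1377]
force: [-10.0, -0.2, -3.4]
```

```bash
python3 -m crank '[0,0.8,0,0.6,0,0,0]'|egrep 'time|eef|^force'; python3 -m crank '[0,0,0,0,0,0,0]'|egrep 'time|eef|rot|^force'
```

```text
time: 9.58
eef_pos: [0.4893, -0.3266, 0.1374]
force: [-8.7, -0.0, -2.2]
time: 9.67
eef_pos: [0.4894, -0.3266, 0.1375]
ee_rot: [179.8, -0.7, 179.8]
force: [-10.2, -0.7, -2.7]
```

```bash
python3 -m crank '[0,1,0,0.5,0,0,0]'|egrep 'time|eef|^force'; python3 -m crank '[0,0,0,0,0,0,0]'|egrep 'time|eef|rot|^force'
```

```text
time: 9.75
eef_pos: [0.4892, -0.3266, 0.1374]
force: [-8.3, -0.4, -0.4]
time: 9.83
eef_pos: [0.4893, -0.3266, 0.1375]
ee_rot: [179.8, -0.6, 179.8]
force: [-9.3, 0.3, -0.4]
```

```bash
python3 -m crank '[0,0.7,0,0,0,0,0]'|egrep 'time|eef|^force'; python3 -m crank '[0,0,0,0,0,0,0,0,0,0,0,0,0,0]'|egrep 'time|eef|rot|^force'
```

```text
time: 9.92
eef_pos: [0.489, -0.3265, 0.1375]
force: [-8.1, -0.2, -3.4]
time: 10.08
eef_pos: [0.4892, -0.3265, 0.1376]
ee_rot: [179.9, -0.6, 179.9]
force: [-8.0, -1.3, -2.7]
```

```bash
python3 -m crank '[0,0,0,0,0,0,0,0,0,0,0,0,0,0,0,0,0,0,0,0,0,0,0,0,0,0,0,0,0,0,0,0,0,0,0]'|egrep 'time|eef|rot|^force'
python3 - <<'E'
from h import *
a=env.capture('top'); b=cv2.imread('pics/top0.png')
# jaw dark strip: dark columns profile across clamp rows
for i in (b,a):
    g=cv2.cvtColor(i,cv2.COLOR_BGR2GRAY)[205:234,355:395].mean(0); print(g.astype(int))
cv2.imwrite('pics/top1.png',a)
E
```

```text
time: 10.5
eef_pos: [0.4891, -0.3265, 0.1375]
ee_rot: [179.9, -0.6, 179.9]
force: [-8.1, -0.9, -1.9]
[111 107  97  83  66  46  41  44  46  46  46  45  45  50  64  68  68  68
  69  69  69  71  77  79  80  81  86 100 104 105 104 105 104 101  92  84
  95 101 101 100]
[117 116 116 114 104  85  52  24  17  19  23  35  49  59  63  61  60  59
  58  58  67  73  73  73  73  74  76  82  84  84  86  93 105 106  97  89
  99 106 106 105]
```

The jaw is backing off while I hold about 8 N. I keep holding and check as it runs back.

```bash
for i in 1; do python3 -m crank '[0,0,0,0,0,0,0,0,0,0,0,0,0,0,0,0,0,0,0,0,0,0,0,0,0,0,0,0,0,0,0,0,0,0,0,0,0,0,0,0,0,0]'|egrep 'time|eef|^force'
python3 -m crank '[0,0,0,0,0,0,0,0,0,0,0,0,0,0,0,0,0,0,0,0,0,0,0,0,0,0,0,0,0,0,0,0,0,0,0,0,0,0,0,0,0,0]'|egrep 'eef|^force'; done;  python3 - <<'E'
from h import *
a=env.capture('top')
print(cv2.cvtColor(a,cv2.COLOR_BGR2GRAY)[205:234,355:395].mean(0).astype(int))
E
```

```text
time: 11.05
eef_pos: [0.4891, -0.3265, 0.1375]
force: [-8.4, -0.7, -2.3]
eef_pos: [0.4891, -0.3265, 0.1375]
force: [-7.7, -0.8, -2.6]
[117 115 116 114 105  90  82  82  78  59  31  17  19  23  35  54  61  62
  62  60  60  57  55  68  72  73  73  73  74  73  75  81  85  84  82  85
  99 106 107 106]
```

```bash
for i in 1; do python3 -m crank '[0,0,0,0,0,0,0,0,0,0,0,0,0,0,0,0,0,0,0,0,0,0,0,0,0,0,0,0,0,0,0,0,0,0,0,0,0,0,0,0,0,0,0,0,0,0,0,0,0,0,0,0,0,0,0,0]'|egrep 'time|eef|^force'
python3 -m crank '[0,0,0,0,0,0,0,0,0,0,0,0,0,0,0,0,0,0,0,0,0,0,0,0,0,0,0,0,0,0,0,0,0,0,0,0,0,0,0,0,0,0,0,0,0,0,0,0,0,0,0,0,0,0,0,0]'|egrep 'eef|^force'; done;  cat > j.py <<'E'
from h import *
a=env.capture('top')
print(cv2.cvtColor(a,cv2.COLOR_BGR2GRAY)[205:234,355:395].mean(0).astype(int))
E
python3 j.py; python3 -m crank '[0,0,0,0,0,0,0,0,0,0,0,0,0,0,0,0,0,0,0,0,0,0,0,0,0,0,0,0,0,0,0,0,0,0,0,0,0,0,0,0,0,0,0,0,0,0,0,0,0,0,0,0,0,0,0,0]'|egrep 'time|eef|^force'; python3 j.py
```

```text
time: 12.27
eef_pos: [0.4891, -0.3266, 0.1375]
force: [-9.0, -1.2, -1.1]
eef_pos: [0.4891, -0.3265, 0.1375]
force: [-8.0, -1.0, -2.2]
[117 116 115 114 105  89  82  82  79  65  37  18  19  23  35  57  62  63
  63  62  60  58  54  59  69  73  73  73  73  73  75  81  84  84  82  85
  99 106 107 105]
time: 13.65
eef_pos: [0.4891, -0.3265, 0.1375]
force: [-8.4, -0.9, -2.5]
[117 115 116 114 105  89  82  82  78  65  37  18  19  22  36  57  62  62
  63  61  60  58  54  58  68  73  73  73  73  73  75  81  84  84  82  85
  99 106 106 105]
```

The jaw has stopped about 9.5 px back, which is about 24 mm, so it is fully back. Now I retreat from the peg and rise.

```bash
python3 -m crank '[0,3,0,0,0,0,0,0,6,0,0,0,0,0,0,10,0,0,0,0,0,0,5,0,0,0,0,0,0,0,0,-30,0,0,0,0,0,0,-40,0,0,0,0,0,0,-40,0,0,0,0,0,0,0,0,0,0]'
python3 - <<'E'
from h import *
s=env.sense();print(s['joint_pos'].round(1)); a=env.capture('top')
print(cv2.cvtColor(a,cv2.COLOR_BGR2GRAY)[205:234,355:395].mean(0).astype(int))
A=a[190:250,318:448]
hsv=cv2.cvtColor(a,cv2.COLOR_BGR2HSV)
cv2.imwrite('pics/c4.png',np.hstack([cv2.resize(A[:,10:75],None,fx=6,fy=6,interpolation=cv2.INTER_CUBIC),cv2.resize(A[:,65:130],None,fx=6,fy=6,interpolation=cv2.INTER_CUBIC)]))
E
```

```text
time: 14.37
eef_pos: [0.4755, -0.3302, 0.2592]
ee_rot: [-179.5, 1.0, -180.0]
force: [0.0, -0.9, 0.9]
opening: 0.0002
gripper_force: 0.0
[ -6.6  20.7  45.2 106.4 -17.4  58.8 135.6]
[114 113 112 110 102  87  80  80  76  63  36  17  18  22  35  54  60  60
  60  60  58  56  54  56  67  71  71  71  71  70  73  79  82  81  79  83
  97 103 103 102]
```

View pics/c4.png

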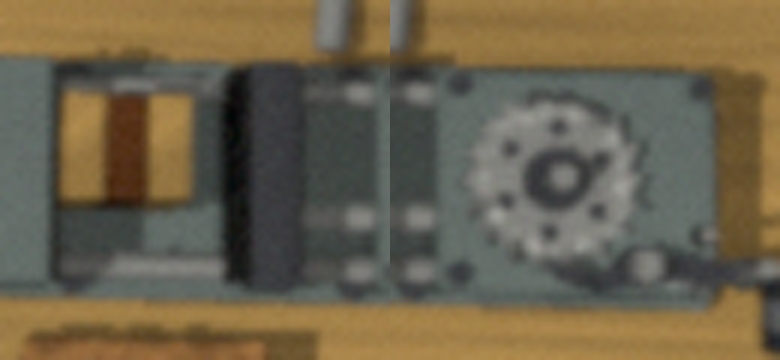

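The view shows the jaw well back with a gap of about 8 px beside the block, and the block unmoved at crop (126,149). Now I turn the tool by 90.7° and go above the block.

```bash
python3 -m crank '[75,0,0,0,0,0,-0.122,75,0,0,0,0,0,-0.122,75,0,0,0,0,0,-0.122,75,0,0,0,0,0,-0.122,75,0,0,0,0,0,-0.122,75,0,0,0,0,0,-0.122,75,0,0,0,0,0,-0.122,75,0,0,0,0,0,-0.122,75,0,0,0,0,0,-0.122,75,0,0,0,0,0,-0.122]' |egrep 'eef|rot'
python3 -m crank '[75,0,0,0,0,0,-0.122,75,0,0,0,0,0,-0.122,75,0,0,0,0,0,-0.119,75,-34,-9,0,0,0,0,75,-34,-9,0,0,0,0,75,-34,-9,0,0,0,0,75,-34,-9,0,0,0,0,75,-34,-9,0,0,0,0,75,-34,-9,0,0,0,0,75,-34,-9,0,0,0,0,75,0,0,0,0,0,0]'|egrep 'eef|rot|open|time'
python3 - <<'E'
from h import *
s=env.sense(); a=env.capture('wrist'); cv2.imwrite('pics/w3.png',a); print(s['eef_pos'],s['ee_rot'],s['joint_pos'].round())
x,y=.541,-.0862
print([np.round(proj('wrist',(x+i*.0225,y+j*.027,.094),s)) for i in(-1,1) for j in (-1,1)])
print([np.round(proj('wrist',(x+i*.0225,y+j*.027,.014),s)) for i in(-1,1) for j in (-1,1)])
E
```

```text
eef_pos: [0.4672, -0.3243, 0.2339]
ee_rot: [177.9, -0.5, -129.6]
time: 16.17
eef_pos: [0.6305, -0.1253, 0.2209]
ee_rot: [176.5, 0.4, -115.6]
opening: 0.0752
[ 0.63052551 -0.12526519  0.22086428] [ 176.54580513    0.40317693 -115.56731161] [ 47.  39. -54.  92.  31.  69. 140.]
[array([453., 168.]), array([470., 229.]), array([399., 194.]), array([421., 255.])]
[array([414., 150.]), array([431., 198.]), array([372., 169.]), array([392., 217.])]
```

View pics/w3.png

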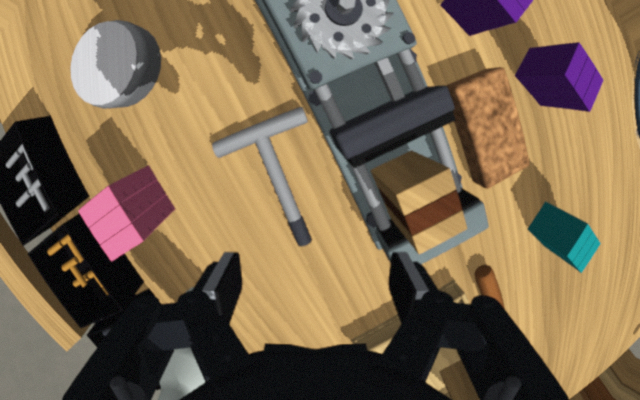

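The wrist view shows the freed block at about (399–470, 155–255), with its top where predicted. The turn stopped short at yaw -115.6, with a 3.5° tilt. I work out the correction.

```bash
cat > go.py <<'E'
from h import *; import sys
x,y,z,yaw=map(float,sys.argv[1:])
s=env.sense(); A=R.from_euler('xyz',s['ee_rot'],degrees=True); B=R.from_euler('xyz',[180,0,yaw],degrees=True)
print('pos',s['eef_pos'].round(4),'rot',s['ee_rot'].round(1),'turn',(A.inv()*B).as_rotvec().round(4),'then shift mm',(B.inv().apply(np.array([x,y,z])-s['eef_pos'])*1000).round(1),'q',s['joint_pos'].round(0))
E
python3 -m crank '[75,0,0,-20,0,0,0,75,0,0,0,0,0,0]'|egrep 'eef|rot'
python3 go.py .541 -.0862 .22 -89.3
```

```text
eef_pos: [0.6294, -0.1367, 0.2422]
ee_rot: [176.7, -0.1, -116.3]
pos [ 0.6294 -0.1367  0.2422] rot [ 1.767e+02 -1.000e-01 -1.163e+02] turn [ 0.0571  0.0113 -0.4703] then shift mm [-51.6  87.8  22.2] q [ 48.  37. -54.  91.  30.  71. 141.]
```

```bash
python3 -m crank '[75,0,0,0,0.02,0.004,-0.1,75,0,0,0,0.02,0.004,-0.1,75,0,0,0,0.017,0.003,-0.1]'|egrep 'eef|rot'
python3 go.py .541 -.0862 .22 -89.3
```

```text
eef_pos: [0.6275, -0.1377, 0.2395]
ee_rot: [179.7, -0.3, -98.8]
pos [ 0.6275 -0.1377  0.2395] rot [179.7  -0.3 -98.8] turn [ 0.0051 -0.0055 -0.1666] then shift mm [-52.5  85.9  19.5] q [ 50.  37. -58.  94.  34.  68. 156.]
```

```bash
python3 -m crank '[75,-12,31,0,0,0,0,75,-12,31,0,0,0,0,75,-12,31,0,0,0,0,75,0,0,0,0,0,0.12,75,0,0,0,0,0,0.12,75,0,0,0,0,0,0.12,75,0,0,0,0,0,0.12,75,0,0,0,0,0,0.12,75,0,0,0,0,0,0.12]'|egrep 'eef|rot'
python3 go.py .541 -.0862 .22 90.7
```

```text
eef_pos: [0.5412, -0.0876, 0.2399]
ee_rot: [180.0, -0.4, -140.7]
pos [ 0.5412 -0.0876  0.2399] rot [ 180.    -0.4 -140.7] turn [-0.0085 -0.0045  2.2436] then shift mm [ 1.4 -0.1 19.9] q [ 50.  24. -54. 107.  23.  61. 116.]
```

```bash
python3 -m crank '[75,0,0,0,0,0,0.12,75,0,0,0,0,0,0.12,75,0,0,0,0,0,0.12,75,0,0,0,0,0,0.12,75,0,0,0,0,0,0.12,75,0,0,0,0,0,0.12,75,0,0,0,0,0,0.12,75,0,0,0,0,0,0.12,75,0,0,0,0,0,0.12,75,0,0,0,0,0,0.12]'|egrep 'eef|rot'
python3 -m crank '[75,0,0,0,0,0,0.12,75,0,0,0,0,0,0.12,75,0,0,0,0,0,0.12,75,0,0,0,0,0,0.12,75,0,0,0,0,0,0.12,75,0,0,0,0,0,0.12,75,0,0,0,0,0,0.12,75,0,0,0,0,0,0.12,75,0,0,0,0,0,0.083,75,0,0,0,0,0,0]'|egrep 'eef|rot'
python3 go.py .541 -.0862 .22 90.7
```

```text
eef_pos: [0.5412, -0.0876, 0.2399]
ee_rot: [-179.6, -0.2, 150.5]
eef_pos: [0.5412, -0.0874, 0.24]
ee_rot: [-179.6, 0.3, 91.0]
pos [ 0.5412 -0.0874  0.24  ] rot [-179.6    0.3   91. ] turn [-0.0063  0.0047  0.0055] then shift mm [ 1.2 -0.2 20. ] q [ 31.  18. -31. 108.  11.  58.  -3.]
```

```bash
python3 -m crank '[75,1,0,30,-0.006,0.005,0.005,75,0,0,30,0,0,0,75,0,0,25,0,0,0,75,0,0,18,0,0,0,75,0,0,10,0,0,0,75,0,0,7,0,0,0,75,0,0,0,0,0,0]'
python3 go.py .541 -.0862 .119 90.7
```

```text
time: 19.63
eef_pos: [0.5405, -0.0857, 0.1191]
ee_rot: [-179.8, -0.1, 90.9]
force: [-0.4, 0.4, 0.6]
opening: 0.0751
gripper_force: 0.0
pos [ 0.5405 -0.0857  0.1191] rot [-1.798e+02 -1.000e-01  9.090e+01] turn [-0.0028 -0.0012  0.0043] then shift mm [-0.5  0.5  0.1] q [ 28.  28. -28. 112.  18.  45.  -9.]
```

```bash
python3 -m crank '[52,0,0,0,0,0,0,52,0,0,0,0,0,0,52,0,0,0,0,0,0,48,0,0,0,0,0,0,48,0,0,0,0,0,0]' 30 |egrep -v rot
python3 -m crank '[40,0,0,0,0,0,0,40,0,0,0,0,0,0,40,0,0,0,0,0,0,40,0,0,0,0,0,0,40,0,0,0,0,0,0]' 30
```

```text
time: 20.05
eef_pos: [0.5419, -0.0855, 0.1211]
force: [0.7, 0.1, 0.6]
opening: 0.0479
gripper_force: 0.3
time: 20.47
eef_pos: [0.5421, -0.0854, 0.1212]
ee_rot: [180.0, -0.0, 90.9]
force: [-0.0, 0.2, 6.1]
opening: 0.0446
gripper_force: 31.5
```

```bash
python3 -m crank '[40,0,0,-2,0,0,0,40,-1,0,-3,0,0,0,40,-1,0,-4,0,0,0]' |egrep 'eef|^force|open|gripper'
python3 -m crank '[40,0,0,-10,0,0,0,40,0,0,-15,0,0,0,40,0,0,-25,0,0,0,40,0,0,-30,0,0,0,40,0,0,-30,0,0,0,40,0,0,-10,0,0,0,40,0,0,0,0,0,0]'
python3 go.py .580 .135 .25 97.7
python3 - <<'E'
from h import *
# tray refined from top: block free-half and sister edges
a=env.capture('top'); cv2.imwrite('pics/top2.png',a)
b=cv2.imread('pics/top0.png')
d=cv2.absdiff(cv2.cvtColor(a,cv2.COLOR_BGR2GRAY),cv2.cvtColor(b,cv2.COLOR_BGR2GRAY))
print('tray region diff',d[175:235,205:235].mean())
h=cv2.cvtColor(b,cv2.COLOR_BGR2HSV); 
m=cv2.inRange(h,(0,120,30),(12,255,140))[195:225,205:240]; ys,xs=np.nonzero(m); 
u,v=xs.mean()+205,ys.mean()+195; print('sister dark',u,v,len(xs),onz('top',u,v,.086))
E
```

```text
eef_pos: [0.5401, -0.0873, 0.1284]
force: [-0.4, 0.4, -1.6]
opening: 0.0444
gripper_force: 30.8
time: 21.3
eef_pos: [0.5437, -0.0875, 0.2532]
ee_rot: [179.6, 0.1, 90.9]
force: [-0.4, -0.1, -1.7]
opening: 0.0448
gripper_force: 31.0
pos [ 0.5437 -0.0875  0.2532] rot [1.796e+02 1.000e-01 9.090e+01] turn [ 0.0066  0.0016 -0.1182] then shift mm [215.6  65.8   3.2] q [ 32.  17. -32. 107.  10.  58.  -3.]
tray region diff 3.276666666666667
sister dark 218.5 209.0909090909091 44 [0.5460207  0.24823845 0.086     ]
```

```bash
python3 -m crank '[40,0,0,0,0.003,0,-0.059,40,0,0,0,0.003,0.001,-0.059,40,24,7,0,0,0,0,40,24,8,0,0,0,0,40,28,8,0,0,0,0,40,28,8,0,0,0,0,40,28,8,0,0,0,0,40,28,8,0,0,0,0,40,28,9,0,0,0,0,40,28,9,0,0,0,0,40,0,0,0,0,0,0,40,0,0,0,0,0,0]'
python3 go.py .580 .135 .118 97.7
```

```text
time: 22.35
eef_pos: [0.575, 0.1382, 0.2468]
ee_rot: [-179.4, -0.2, 98.0]
force: [-0.0, 0.3, -1.7]
opening: 0.0452
gripper_force: 31.0
pos [0.575  0.1382 0.2468] rot [-179.4   -0.2   98. ] turn [-0.0113 -0.0036  0.0056] then shift mm [ -3.9   4.5 128.8] q [ 13.  24. -37. 101.  15.  61. -22.]
```

```bash
python3 -m crank '[40,-2,2,25,-0.011,-0.004,0.006,40,-2,2,30,0,0,0,40,0,0,28,0,0,0,40,0,0,20,0,0,0,40,0,0,10,0,0,0,40,0,0,5,0,0,0,40,0,0,0,0,0,0,40,0,0,0,0,0,0]'
python3 go.py .580 .135 .1132 97.7
python3 - <<'E'
from h import *
s=env.sense(); a=env.capture('top'); cv2.imwrite('pics/top3.png',a)
print([np.round(proj('top',(.58,.135,z))) for z in (.006,)])
E
```

```text
time: 23.02
eef_pos: [0.5822, 0.1315, 0.1318]
ee_rot: [179.7, 0.1, 97.3]
force: [0.5, 0.7, -1.3]
opening: 0.0448
gripper_force: 31.1
pos [0.5822 0.1315 0.1318] rot [1.797e+02 1.000e-01 9.730e+01] turn [ 0.0052  0.002  -0.0068] then shift mm [ 3.8 -1.7 18.6] q [  9.  32. -33. 105.  22.  49. -27.]
[array([268., 201.])]
```

```bash
python3 -m crank '[40,2,-1,5,0.005,0.002,-0.007,40,1,0,5,0,0,0,40,0,0,3,0,0,0,40,0,0,0,0,0,0]' |egrep 'time|eef|rot|^force'
python3 -m crank '[40,0,0,1,0,0,0,40,0,0,1,0,0,0,40,0,0,0,0,0,0]'|egrep 'eef|^force'
python3 -m crank '[40,0,0,0.7,0,0,0,40,0,0,0.7,0,0,0,40,0,0,0,0,0,0]'|egrep 'eef|^force'
```

```text
time: 23.4
eef_pos: [0.5798, 0.1346, 0.1177]
ee_rot: [-179.9, 0.0, 97.8]
force: [-0.7, -0.2, -2.2]
eef_pos: [0.5803, 0.1345, 0.1162]
force: [-0.3, 1.1, -1.2]
eef_pos: [0.5803, 0.1345, 0.1148]
force: [-0.3, -0.0, -1.2]
```

```bash
python3 -m crank '[40,0,0,0.5,0,0,0,40,0,0,0.3,0,0,0,40,0,0,0,0,0,0]'|egrep 'eef|^force'
python3 -m crank '[40,0,0,0.4,0,0,0,40,0,0,0.3,0,0,0,40,0,0,0,0,0,0]'|egrep 'eef|rot|^force'
```

```text
eef_pos: [0.5803, 0.1346, 0.114]
force: [0.7, 0.6, -1.1]
eef_pos: [0.5803, 0.1346, 0.1133]
ee_rot: [-180.0, -0.0, 97.7]
force: [-0.6, 0.6, -1.4]
```

```bash
python3 -m crank '[40,0,0,0.4,0,0,0,40,0,0,0.3,0,0,0,40,0,0,0,0,0,0]'|egrep 'eef|^force'
python3 -m crank '[40,0,0,0.4,0,0,0,40,0,0,0.2,0,0,0,40,0,0,0,0,0,0]'|egrep 'eef|^force'
python3 -m crank '[40,0,0,0.4,0,0,0,40,0,0,0.2,0,0,0,40,0,0,0,0,0,0]'|egrep 'eef|rot|^force'
```

```text
eef_pos: [0.5804, 0.1346, 0.1132]
force: [-2.1, -1.0, 3.6]
eef_pos: [0.5804, 0.1346, 0.1132]
force: [-3.3, -1.5, 7.0]
eef_pos: [0.5804, 0.1347, 0.1132]
ee_rot: [-179.9, 0.1, 97.7]
force: [-4.6, -1.5, 10.1]
```

Contact came at z 0.1132, exactly as computed. I relieve the press and then open.

```bash
python3 -m crank '[40,0,0,-0.8,0,0,0,40,0,0,-0.7,0,0,0,40,0,0,0,0,0,0]'|egrep 'eef|^force'
python3 -m crank '[46,0,0,0,0,0,0,48,0,0,0,0,0,0,50,0,0,0,0,0,0,54,0,0,0,0,0,0,62,0,0,0,0,0,0,70,0,0,0,0,0,0,75,0,0,0,0,0,0,75,0,0,0,0,0,0,75,0,0,0,0,0,0]'
```

```text
eef_pos: [0.5804, 0.1346, 0.1132]
force: [-1.5, 0.0, 3.7]
time: 26.15
eef_pos: [0.5803, 0.1346, 0.113]
ee_rot: [-180.0, -0.0, 97.7]
force: [-0.1, 0.3, -0.6]
opening: 0.0754
gripper_force: 0.0
```

```bash
python3 -m crank '[75,0,0,-5,0,0,0,75,0,0,-15,0,0,0,75,0,0,-30,0,0,0,75,0,0,-40,0,0,0,75,0,0,-40,0,0,0,75,-35,0,0,0,0,0,75,-35,0,0,0,0,0,75,-35,0,0,0,0,0,75,-35,0,0,0,0,0,75,-35,0,0,0,0,0,75,0,0,0,0,0,0]'
python3 - <<'E'
from h import *
a=env.capture('top'); b=cv2.imread('pics/top0.png')
h=cv2.cvtColor(a,cv2.COLOR_BGR2HSV); m=cv2.inRange(h,(0,120,30),(12,255,140))[170:235,200:300]
n,l,st,ce=cv2.connectedComponentsWithStats(m)
for i in range(1,n):
    if st[i,4]>15:
        u,v=ce[i]+[200,170]; print(u,v,st[i],onz('top',u,v,.086).round(3))
print([np.round(proj('top',(.5803,.1346,z)),1) for z in (.086,)])
for nme,(x0,x1,y0,y1) in dict(sister=(205,236,195,220),driver=(215,295,232,250),tkey=(340,392,165,197),sander=(330,375,244,272),chisel=(222,310,115,130),tape=(178,202,128,160),glue=(322,348,100,140),wax=(414,450,133,167)).items():
    print(nme,cv2.absdiff(a,b)[y0:y1,x0:x1].mean().round(1),end='; ')
s=env.capture('side'); hs=cv2.cvtColor(s,cv2.COLOR_BGR2HSV)
print([np.round(proj('side',(.5803,.1346,z)),0) for z in (.006,.086)])
u,v=[int(round(t)) for t in proj('side',(.5803,.1346,.086))]
print(hs[v-4:v+10:2,u].tolist())
E
```

```text
time: 27.07
eef_pos: [0.605, -0.0505, 0.2441]
ee_rot: [180.0, 0.4, 97.0]
force: [-0.0, -1.7, 0.7]
opening: 0.0745
gripper_force: 0.0
263.2173913043478 196.43478260869566 [61 22  5 10 23] [0.582 0.134 0.086]
218.46511627906978 208.18604651162792 [16 31  5 16 43] [0.548 0.248 0.086]
265.0 204.88235294117646 [62 32  7  7 17] [0.56  0.129 0.086]
[array([263.1, 197. ])]
sister 4.6; driver 5.0; tkey 42.2; sander 37.7; chisel 4.8; tape 4.7; glue 17.9; wax 10.4; [array([298., 196.]), array([297., 173.])]
[[19, 93, 157], [19, 90, 181], [14, 124, 123], [16, 109, 136], [19, 88, 176], [19, 95, 145], [18, 93, 131]]
```

```bash
python3 -c "
from rig import env
print(env.finish_job())"
```

```text
the job is handed in; nothing more can be done
None
```

I handed the job in at about 27 s. The pawl was worked off at a measured peak of about 17 N, with the push read at 14 N as it gave way. I eased it to about 8 N within roughly 0.6 s, with a couple of readings near 10 N on the way, and the jaw ran fully back. The blank now stands upright in the tray's free half; I didn't get a clear final camera check of the T-key, sander and glue bottle, but no unexpected contact forces showed.

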